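Line up the medicine bottles by height

ROBOT

A 7-joint arm with a two-finger parallel gripper is mounted at the origin on the work surface. World frame = base frame: x ahead of the robot, y to its left, z up, the work surface at z = 0. Lengths are in m, angles in rad, forces in N, time in s.
With the tool pointing down it reaches from about 0.35 to 0.9 m from the base axis. Payload 8.1 kg.
Tool frame: the origin (TCP) lies midway between the tips of the shut fingers; the grasp point (between the pads) lies 19 mm behind it (ctrl.grip_point_offset is the distance from the TCP to the grasp point, in m); x points along the fingers, y is the direction in which the jaws open and shut, and the axes are right-handed (so a half turn about x gives the same grasp; the last joint's range is limited). The gripper opens to 92 mm and grips with 3 to 60 N. Pads are 19 mm wide; open, the fingers measure 130 mm over their backs; the gripper's body (75 mm by 190 mm) begins 47 mm behind the grasp point.
Start: joints at [-1.392, 0.434, 0.025, 1.573, -0.012, 1.134, -0.075], TCP at [0.174, 0.6, 0.227] pointing down, gripper open.
Joint ranges: [-2.62, 2.62], [-0.44, 2.09], [-1.27, 1.32], [0.08, 2.57], [-1.32, 4.46], [0.12, 2], [-2.74, 2.74]. Speed limits (rad/s): [2.22, 2.22, 3.01, 3.01, 3.14, 3.14, 3.14].

INTERFACE

Orientations are given as a unit quaternion [x, y, z, w].
In Python, from bench import observe, grab_frame, ticket, ctrl gives the robot as it stands.
- The arm moves only by the tool jog_arm, never from a script. Its argument "steps" is a list of rows, each an object of numbers: "tx", "ty", "tz": the shift along the tool's x, y, z in m; "spin": the turn about the tool's x in rad. A call has 1 to 20 rows; each row is the pose to reach, as a shift and turn from the pose measured when the call began, along the tool's axes at that moment; what a row does not reach only later rows make up. A row lasts 1/10 s, in which the tool goes at most 50 mm and 8.59 degrees, less where a joint would pass 70% of its speed; a pose out of reach is approached as far as the arm can. A call with a gripper value outside its range is refused whole. "gripper" is the closure, from -1 (fully open) to 1 (shut), set as the call begins (left out, the last holds). The fingers move at their own pace and stop on an object; the grip force is fixed at half the most. Time passes only in rows, so rows that repeat a pose let the fingers close. It gives the time, the measured TCP pose, the force and the opening at its end, in the units of the state.
- observe(): the state, without advancing time (a new reading comes with each control period).
- grab_frame(name): name is "side" or "top" or "wrist"; returns a dict with "pixels" (480x640x3 uint8, blue, green, red), "intrinsics" (3x3 intrinsics, pixels), "pose" (4x4, takes a point from camera to world coordinates). Camera axes: x right, y down, z forward; pixel columns grow to the right and rows downward; lengths in m; the calibration is good to about 2 mm. A picture is of the moment at which its call begins. There is no depth.
- ticket.close_job(): hands the job in, once; it reports no verdict.
The state is a dict: "time": time; "joints": joint angles; "qd": joint speeds; "joint_torque": joint torques, N m; "tcp_pos": TCP position; "eef_rot": TCP orientation; "force": force on the tool from outside, world axes, zero at the start; "moment": the same for the moment, N m; "finger_gap": opening from 0.0 (shut) to 1.0 (fully open).
Only numpy, scipy, OpenCV 4.12 (cv2) and the standard library are available. Lean on these libraries where they do the work, as an engineer would, in place of code of your own. Each camera call takes 0.05 s, during which the arm holds its last target. There are 200 camera calls.

TASK

Stand the four amber bottles on the four black marks in order of height, one upright on the middle of each mark: the tallest on the mark next to the pump dispenser, then stepping down to the shortest on the mark next to the low steel tin. They are glass: set each down gently, do not drop or topple any, and leave the pump dispenser and the tin where they stand.

Things in the scene. Friction and masses are not known exactly. Their poses are not given: they have to be found in the camera images.
- bottle_1: Amber glass medicine bottle with a plain paper band and a white screw cap, the smallest of four: 25 mm in diameter, 56 mm tall with its cap. Its straight cylindrical side reaches 33 mm up, then a shoulder narrows to the cap (17 mm wide, 14 mm tall). Loose, about 30 g, standing on the table. Origin: centre of its underside; z points up the bottle.
- bottle_2: Amber glass medicine bottle with a plain paper band and a white screw cap, the second smallest of four: 33 mm in diameter, 76 mm tall with its cap. Its straight cylindrical side reaches 50 mm up, then a shoulder narrows to the cap (22 mm wide, 14 mm tall). Loose, about 70 g, standing on the table. Origin: centre of its underside; z points up the bottle.
- bottle_3: Amber glass medicine bottle with a plain paper band and a white screw cap, the second tallest of four: 38 mm in diameter, 96 mm tall with its cap. Its straight cylindrical side reaches 69 mm up, then a shoulder narrows to the cap (26 mm wide, 14 mm tall). Loose, about 110 g, standing on the table. Origin: centre of its underside; z points up the bottle.
- bottle_4: Amber glass medicine bottle with a plain paper band and a white screw cap, the tallest of four: 45 mm in diameter, 116 mm tall with its cap. Its straight cylindrical side reaches 87 mm up, then a shoulder narrows to the cap (31 mm wide, 14 mm tall). Loose, about 180 g, standing on the table. Origin: centre of its underside; z points up the bottle.
- mark_a: Round black rubber mark, 54 mm in diameter and 2 mm thick, fixed on a white strip (85 x 310 mm, 8 mm thick, fixed on the table). One of four alike in a straight row along the strip, 72 mm apart centre to centre; the letter says nothing of its place in the row. Origin: centre of its underside, 8 mm above the table; a bottle standing on it has its underside 10 mm above the table.
- mark_b: Round black rubber mark, 54 mm in diameter and 2 mm thick, fixed on a white strip (85 x 310 mm, 8 mm thick, fixed on the table). One of four alike in a straight row along the strip, 72 mm apart centre to centre; the letter says nothing of its place in the row. Origin: centre of its underside, 8 mm above the table; a bottle standing on it has its underside 10 mm above the table.
- mark_c: Round black rubber mark, 54 mm in diameter and 2 mm thick, fixed on a white strip (85 x 310 mm, 8 mm thick, fixed on the table). One of four alike in a straight row along the strip, 72 mm apart centre to centre; the letter says nothing of its place in the row. Origin: centre of its underside, 8 mm above the table; a bottle standing on it has its underside 10 mm above the table.
- mark_d: Round black rubber mark, 54 mm in diameter and 2 mm thick, fixed on a white strip (85 x 310 mm, 8 mm thick, fixed on the table). One of four alike in a straight row along the strip, 72 mm apart centre to centre; the letter says nothing of its place in the row. Origin: centre of its underside, 8 mm above the table; a bottle standing on it has its underside 10 mm above the table.
- pump: White pump dispenser bottle with a blue collar, 64 mm in diameter, 174 mm tall, loose, standing on the table off one end of the row of marks, in line with it, 107 mm from the centre of the nearest mark. Origin: centre of its underside. Bystander; it shows which end is the tallest bottle's.
- tin: Low round steel tin with a lid and a small knob, 76 mm in diameter, 56 mm tall, loose, standing on the table off the other end of the row, in line with it, 107 mm from the centre of the nearest mark. Origin: centre of its underside. Bystander; it shows which end is the shortest bottle's.
Things that resemble listed ones, but are neither listed nor needed, are in the scene too. Leave any purple look-alike of the bottle_3 alone. What is shaped like the bottle_1 but blue or yellow is not meant.

How it is judged:
By the outcome, as a careful person would: the job done as asked, in the order asked, and still so for the second after the job is handed in, with the robot touching nothing.
It also fails if it takes over 128 s, if anything falls off the work surface, if the arm or the gripper's body presses on something with over 40 N, if the wrist force passes 120 N, or if a joint passes its speed limit or range.

## Working session

There is one attempt and no reset: what is moved stays moved. The work goes in short steps, Python scripts to look and compute and a tool call to move; the robot and the scene stay as the last step left them, time stands still between calls to the robot, and variables do not carry over. Pictures are saved under pics/ and viewed, about 12 in all and at most 16, crops included, and the job is handed in when it is done.

Besides the shell and the picture viewer there is one more tool, called after ">>>" by a JSON object that holds its "method" and its "body". jog_arm: Moves the arm, as the interface text tells. Its arguments: {"type":"object","properties":{"steps":{"type":"array"},"gripper":{"type":"number"}},"required":["steps"]}

```bash
mkdir -p pics; ls; python3 - <<'E'
from bench import observe, grab_frame, ctrl
import cv2, numpy as np
s=observe(); print({k:np.round(v,4).tolist() for k,v in s.items()}, ctrl.grip_point_offset)
for n in("top","side"):
    f=grab_frame(n); cv2.imwrite(f"pics/{n}0.png",f["pixels"]); print(n,np.round(f["intrinsics"],1).tolist(),np.round(f["pose"],4).tolist())
E
```

```text
pics
{'time': 0.0, 'joints': [-1.3916, 0.4352, 0.025, 1.5741, -0.0116, 1.134, -0.0751], 'qd': [-0.0006, 0.0002, -0.0012, 0.0013, -0.0005, 0.0004, 0.0025], 'joint_torque': [-0.0008, -66.7856, 0.9848, -31.4466, -0.0605, 0.0429, 0.0002], 'tcp_pos': [0.1737, 0.5998, 0.2259], 'eef_rot': [0.0988, 0.7001, -0.0999, 0.7001], 'force': [-0.5621, 0.0673, 0.7662], 'moment': [0.0017, -0.0096, 0.0285], 'finger_gap': 1.0005} 0.0188
top [[613.1, 0.0, 322.4], [0.0, 613.1, 241.4], [0.0, 0.0, 1.0]] [[0.0222, -0.9895, 0.1428, 0.3468], [-0.9995, -0.025, -0.0182, 0.0229], [0.0216, -0.1423, -0.9896, 1.2634], [0.0, 0.0, 0.0, 1.0]]
side [[579.9, 0.0, 324.9], [0.0, 579.9, 237.2], [0.0, 0.0, 1.0]] [[-0.9847, -0.0788, 0.1556, 0.3734], [-0.1738, 0.5204, -0.8361, 0.859], [-0.0151, -0.8503, -0.5261, 0.5862], [0.0, 0.0, 0.0, 1.0]]
```

View pics/top0.png

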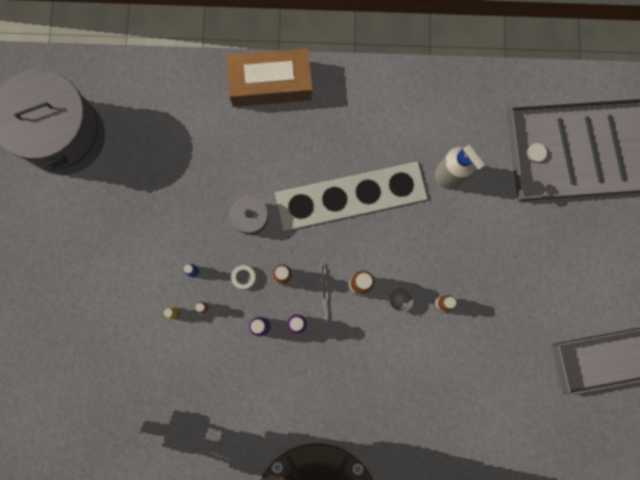

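View pics/side0.png

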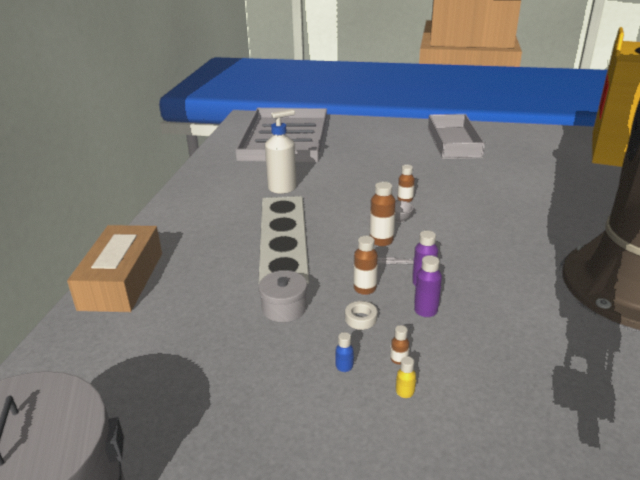

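Top view candidates:
- Amber: b4 (361,282), b3 (282,274), b2 (446,302), b1 (202,308).
- Look-alikes to leave alone: purple (258,326) and (297,324), blue (190,270), yellow (172,313).
- Marks: (401,184), (368,191), (335,198), (301,206). The pump is at (455,165), the tin at (248,214).

In the side view, b4 is at (382,213), b3 (365,266), b2 (406,184) and b1 (400,346). Next I'll measure these and check the choice in one crop.

```bash
cat > h.py <<'E'
from bench import observe, grab_frame
import cv2, numpy as np
from scipy.spatial.transform import Rotation as R
def ray(f,p):
    d=np.linalg.inv(f["intrinsics"])@[p[0],p[1],1]; return f["pose"][:3,3],f["pose"][:3,:3]@d
def onplane(f,p,z):
    o,d=ray(f,p); return o+d*(z-o[2])/d[2]
def proj(f,P):
    c=f["pose"][:3,:3].T@(np.asarray(P)-f["pose"][:3,3]); q=f["intrinsics"]@c; return q[:2]/q[2]
def tri(a,p,b,q):
    (o1,d1),(o2,d2)=ray(a,p),ray(b,q); d1=d1/np.linalg.norm(d1); d2=d2/np.linalg.norm(d2)
    t=np.linalg.lstsq(np.c_[d1,-d2],o2-o1,rcond=None)[0]; A,B=o1+t[0]*d1,o2+t[1]*d2
    return (A+B)/2,np.linalg.norm(A-B)
def blob(mask,seed):
    n,l,s,c=cv2.connectedComponentsWithStats(mask.astype(np.uint8))
    k=min(range(1,n),key=lambda i:np.hypot(*(c[i]-seed))+(1e3 if s[i,4]<15 else 0)); return c[k],s[k]
def go(P,yaw):
    "shift in tool axes to bring TCP to P, spin to bring jaw (tool y) to angle yaw mod pi"
    s=observe(); r=R.from_quat(s["eef_rot"]); d=r.inv().apply(np.array(P)-s["tcp_pos"])
    y=r.as_matrix()[:,1]; a=np.arctan2(y[1],y[0]); dy=(yaw-a+np.pi/2)%np.pi-np.pi/2
    print("tx ty tz",np.round(d,4),"spin",round(-dy,4),"yawnow",round(a,3),"x axis",np.round(r.as_matrix()[:,0],3),"t",round(s["time"],2),"tcp",np.round(s["tcp_pos"],4),"gap",round(s["finger_gap"],3))
E
python3 - <<'E'
from h import *
T,S=grab_frame("top"),grab_frame("side")
hsv={k:cv2.cvtColor(f["pixels"],cv2.COLOR_BGR2HSV).astype(int) for k,f in(("T",T),("S",S))}
H=[.056,.076,.096,.116]
ts=[(202,306),(450,302),(282,273),(362,281)]; ss=[(400,332),(407,170),(366,243),(383,189)]
for i in range(4):
    out=[]
    for k,sd in(("T",ts[i]),("S",ss[i])):
        m=(hsv[k][...,1]<75)&(hsv[k][...,2]>135); c,s=blob(m,sd); out+=[c]; print(i+1,k,np.round(c,1),s.tolist())
    P,e=tri(T,out[0],S,out[1]); print("  tri",np.round(P,4),"gap",round(e,4),"topray@H-2mm",np.round(onplane(T,out[0],H[i]-.002),4),"side@H-6",np.round(onplane(S,out[1],H[i]-.006),4))
for a,b in zip([(401,184),(368,191),(335,198),(301,206)],[(283,207),(283,224),(283,244),(284,265)]):
    c,s=blob(hsv["T"][...,2]<45,a); d,q=blob(hsv["S"][...,2]<45,b)
    P,e=tri(T,c,S,d); print("mark",np.round(c,1),s.tolist(),np.round(d,1),q.tolist(),"top",np.round(onplane(T,c,.01),4),"side",np.round(onplane(S,d,.01),4),"z",round(P[2],4))
# crop
a=cv2.resize(T["pixels"][250:345,150:470],None,fx=2.4,fy=2.4); b=cv2.resize(S["pixels"][150:405,320:460],None,fx=1.3,fy=1.3)
cv2.imwrite("pics/c.png",np.vstack([a,cv2.copyMakeBorder(b,0,0,0,a.shape[1]-b.shape[1],0)]))
go([.35,0,.25],0)
E
```

```text
1 T [199.  306.7] [195, 303, 9, 8, 54]
1 S [400.2 331.9] [394, 324, 13, 17, 169]
  tri [0.3858 0.2394 0.0519] gap 0.001 topray@H-2mm [0.3862 0.239  0.054 ] side@H-6 [0.3853 0.2371 0.05  ]
2 T [449.5 302.1] [444, 297, 12, 11, 104]
2 S [406.9 168.6] [401, 163, 13, 12, 122]
  tri [ 0.405  -0.2486  0.0724] gap 0.0015 topray@H-2mm [ 0.4057 -0.2483  0.074 ] side@H-6 [ 0.4044 -0.2538  0.07  ]
3 T [281.3 272.4] [276, 266, 12, 13, 128]
3 S [366.2 228.9] [327, 208, 67, 43, 1290]
  tri [0.452  0.0776 0.116 ] gap 0.0007 topray@H-2mm [0.4537 0.0786 0.094 ] side@H-6 [0.4568 0.0344 0.09  ]
4 T [363.3 280.5] [356, 273, 16, 16, 197]
4 S [383.  187.8] [374, 181, 19, 15, 236]
  tri [ 0.4401 -0.0769  0.1117] gap 0.0009 topray@H-2mm [ 0.4404 -0.0767  0.114 ] side@H-6 [ 0.4399 -0.0802  0.11  ]
mark [400.9 184.1] [390, 174, 23, 21, 380] [119.5 437.2] [116, 421, 7, 33, 122] top [ 0.6533 -0.1622  0.01  ] side [0.711  0.4379 0.01  ] z -0.7543
mark [367.7 191.4] [357, 181, 23, 22, 386] [119.5 437.2] [116, 421, 7, 33, 122] top [ 0.6358 -0.0925  0.01  ] side [0.711  0.4379 0.01  ] z -0.6117
mark [334.3 198.7] [323, 188, 23, 22, 384] [119.5 437.2] [116, 421, 7, 33, 122] top [ 0.6183 -0.0229  0.01  ] side [0.711  0.4379 0.01  ] z -0.4856
mark [300.6 206. ] [290, 195, 22, 22, 392] [119.5 437.2] [116, 421, 7, 33, 122] top [0.6008 0.047  0.01  ] side [0.711  0.4379 0.01  ] z -0.3734
tx ty tz [-0.0232 -0.5274  0.3362] spin 1.2889 yawnow 1.289 x axis [-0.    -0.001 -1.   ] t 0.2 tcp [0.1738 0.6001 0.2263] gap 1.0
```

View pics/c.png

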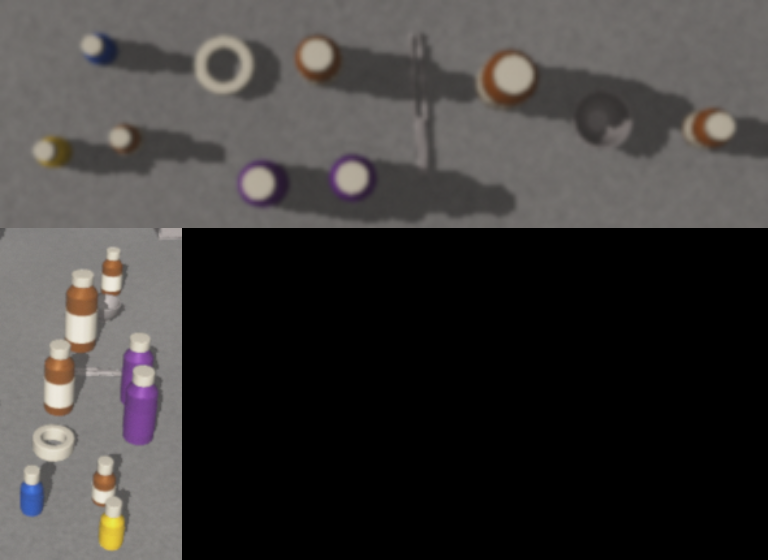

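The crop confirms the choice: the four amber bottles with paper bands (top px 199,307 / 450,302 / 281,272 / 363,280) differ clearly from the purple, blue and yellow ones. Cap heights triangulate to the stated heights. The exception is b3 in the side view, where the cap merged with another blob, so its top ray stands. Mark spacing comes out at 71.9 mm. The jaws go perpendicular to the row, at yaw 0.246.

```bash
python3 - <<'E'
from h import *
go([.42,.28,.23],.246); go([.44,-.078,.22],.246)
E
```

```text
tx ty tz [-0.0035 -0.2389  0.3255] spin 1.0429 yawnow 1.289 x axis [-0.    -0.001 -1.   ] t 0.2 tcp [0.1738 0.6001 0.2263] gap 1.0
tx ty tz [ 0.0068 -0.5772  0.4443] spin 1.0429 yawnow 1.289 x axis [-0.    -0.001 -1.   ] t 0.2 tcp [0.1738 0.6001 0.2263] gap 1.0
```

>>> {"method": "jog_arm", "body": {"steps": [{"tx":0,"ty":-0.03,"tz":0.04,"spin":0.1},{"tx":0,"ty":-0.06,"tz":0.08,"spin":0.2},{"tx":0,"ty":-0.09,"tz":0.12,"spin":0.3},{"tx":0,"ty":-0.12,"tz":0.16,"spin":0.4},{"tx":0,"ty":-0.15,"tz":0.2,"spin":0.5},{"tx":0,"ty":-0.18,"tz":0.245,"spin":0.6},{"tx":0,"ty":-0.21,"tz":0.285,"spin":0.7},{"tx":0,"ty":-0.24,"tz":0.325,"spin":0.8},{"tx":0,"ty":-0.28,"tz":0.34,"spin":0.9},{"tx":0,"ty":-0.325,"tz":0.355,"spin":1.0},{"tx":0,"ty":-0.37,"tz":0.37,"spin":1.043},{"tx":0,"ty":-0.41,"tz":0.385,"spin":1.043},{"tx":0.003,"ty":-0.45,"tz":0.4,"spin":1.043},{"tx":0.003,"ty":-0.49,"tz":0.413,"spin":1.043},{"tx":0.005,"ty":-0.53,"tz":0.427,"spin":1.043},{"tx":0.007,"ty":-0.56,"tz":0.438,"spin":1.043},{"tx":0.007,"ty":-0.577,"tz":0.444,"spin":1.043},{"tx":0.007,"ty":-0.577,"tz":0.444,"spin":1.043},{"tx":0.007,"ty":-0.577,"tz":0.444,"spin":1.043}], "gripper": -0.6}}

```text
time: 2.1
tcp_pos: [0.4396, -0.0774, 0.2198]
eef_rot: [0.435, 0.557, -0.435, 0.557]
force: [1.6, -0.9, 0.4]
finger_gap: 0.798
```

```bash
python3 - <<'E'
from h import *
f=grab_frame("wrist"); im=f["pixels"].copy()
p=proj(f,[.4402,-.078,.116]); print(p, proj(f,[.4402,-.078,0]))
h=cv2.cvtColor(im,cv2.COLOR_BGR2HSV).astype(int); c,s=blob((h[...,1]<75)&(h[...,2]>135),p); print("cap",c,s.tolist(),onplane(f,c,.116))
cv2.circle(im,tuple(np.int32(p)),4,(0,0,255),1); cv2.imwrite("pics/w0.png",im)
go([.4402,-.078,.056],.246)
E
```

```text
[320.12907825 243.58725847] [319.70639684 210.21909729]
cap [307.54178216 171.51359845] [0, 0, 640, 342, 159099] [ 0.41885863 -0.02925173  0.116     ]
tx ty tz [0.1637 0.0003 0.0013] spin 0.0007 yawnow 0.247 x axis [-0.    -0.001 -1.   ] t 2.15 tcp [ 0.4397 -0.0768  0.2197] gap 0.801
```

View pics/w0.png

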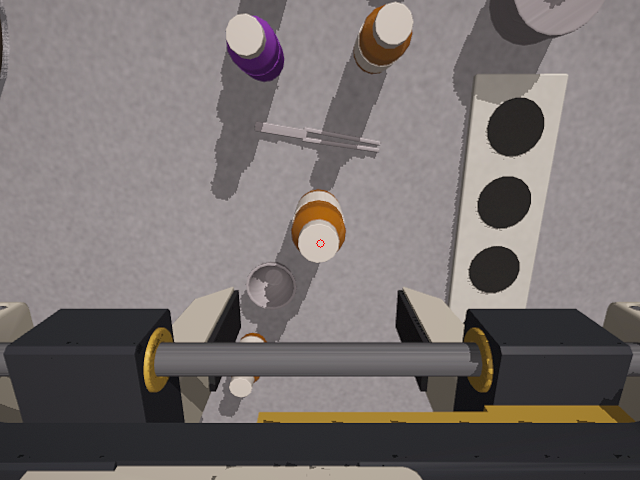

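The projected b4 cap centre (320,243) lands on the cap, so the measurement holds. Descending on b4.

>>> {"method": "jog_arm", "body": {"steps": [{"tx":0.03,"ty":0,"tz":0.001},{"tx":0.06,"ty":0,"tz":0.001},{"tx":0.09,"ty":0,"tz":0.001},{"tx":0.115,"ty":0,"tz":0.001},{"tx":0.135,"ty":0,"tz":0.001},{"tx":0.15,"ty":0,"tz":0.001},{"tx":0.16,"ty":0,"tz":0.001},{"tx":0.164,"ty":0,"tz":0.001},{"tx":0.164,"ty":0,"tz":0.001}]}}

```text
invalid input at $.steps[0]: expected keys tx, ty, tz, spin
```

>>> {"method": "jog_arm", "body": {"steps": [{"tx":0},{"tx":0},{"tx":0},{"tx":0},{"tx":0},{"tx":0},{"tx":0},{"tx":0}], "gripper": 1}}

```text
invalid input at $.steps[0]: expected keys tx, ty, tz, spin
```

```bash
python3 - <<'E'
from h import *
go([.44,-.078,.17],.246); go([.6533,-.1622,.17],.246); go([.6533,-.1622,.066],.246); print(observe()["force"])
E
```

```text
tx ty tz [0.0497 0.     0.0013] spin 0.0007 yawnow 0.247 x axis [-0.    -0.001 -1.   ] t 2.15 tcp [ 0.4397 -0.0768  0.2197] gap 0.801
tx ty tz [0.0497 0.1863 0.135 ] spin 0.0007 yawnow 0.247 x axis [-0.    -0.001 -1.   ] t 2.15 tcp [ 0.4397 -0.0768  0.2197] gap 0.801
tx ty tz [0.1537 0.1864 0.1349] spin 0.0007 yawnow 0.247 x axis [-0.    -0.001 -1.   ] t 2.15 tcp [ 0.4397 -0.0768  0.2197] gap 0.801
[ 0.43338544 -0.15554579  0.62806284]
```

All four keys are required in every row.

>>> {"method": "jog_arm", "body": {"steps": [{"tx":0.03,"ty":0,"tz":0.001,"spin":0},{"tx":0.06,"ty":0,"tz":0.001,"spin":0},{"tx":0.09,"ty":0,"tz":0.001,"spin":0},{"tx":0.115,"ty":0,"tz":0.001,"spin":0},{"tx":0.135,"ty":0,"tz":0.001,"spin":0},{"tx":0.15,"ty":0,"tz":0.001,"spin":0},{"tx":0.16,"ty":0,"tz":0.001,"spin":0},{"tx":0.164,"ty":0,"tz":0.001,"spin":0},{"tx":0.164,"ty":0,"tz":0.001,"spin":0}]}}

```text
time: 3.05
tcp_pos: [0.4399, -0.0773, 0.0556]
eef_rot: [0.434, 0.558, -0.435, 0.558]
force: [-0.3, -0.7, -0.1]
finger_gap: 0.801
```

>>> {"method": "jog_arm", "body": {"steps": [{"tx":0,"ty":0,"tz":0,"spin":0},{"tx":0,"ty":0,"tz":0,"spin":0},{"tx":0,"ty":0,"tz":0,"spin":0},{"tx":0,"ty":0,"tz":0,"spin":0},{"tx":0,"ty":0,"tz":0,"spin":0},{"tx":0,"ty":0,"tz":0,"spin":0},{"tx":0,"ty":0,"tz":0,"spin":0},{"tx":0,"ty":0,"tz":0,"spin":0}], "gripper": 1}}

```text
time: 3.85
tcp_pos: [0.44, -0.0773, 0.0559]
eef_rot: [0.434, 0.558, -0.435, 0.558]
force: [-1.5, -0.2, 5.8]
finger_gap: 0.483
```

>>> {"method": "jog_arm", "body": {"steps": [{"tx":-0.005,"ty":0,"tz":0,"spin":0},{"tx":-0.013,"ty":0,"tz":0,"spin":0},{"tx":-0.025,"ty":0,"tz":0,"spin":0},{"tx":-0.04,"ty":0,"tz":0,"spin":0},{"tx":-0.055,"ty":0,"tz":0,"spin":0},{"tx":-0.07,"ty":0,"tz":0,"spin":0},{"tx":-0.08,"ty":0,"tz":0,"spin":0},{"tx":-0.088,"ty":0,"tz":0,"spin":0},{"tx":-0.09,"ty":0,"tz":0,"spin":0},{"tx":-0.09,"ty":0,"tz":0,"spin":0}]}}

```text
time: 4.85
tcp_pos: [0.4401, -0.0772, 0.146]
eef_rot: [0.434, 0.558, -0.434, 0.558]
force: [-0.8, -0.2, -3.2]
finger_gap: 0.485
```

```bash
python3 - <<'E'
from h import *
go([.6533,-.1622,.145],.246); print(observe()["force"])
E
```

```text
tx ty tz [0.001  0.1859 0.1346] spin 0.0016 yawnow 0.248 x axis [-0.  0. -1.] t 4.85 tcp [ 0.4401 -0.0772  0.146 ] gap 0.485
[-0.750294   -0.21914735 -3.20634801]
```

>>> {"method": "jog_arm", "body": {"steps": [{"tx":0,"ty":0.006,"tz":0.004,"spin":0},{"tx":0,"ty":0.018,"tz":0.013,"spin":0},{"tx":0,"ty":0.036,"tz":0.026,"spin":0},{"tx":0,"ty":0.057,"tz":0.041,"spin":0},{"tx":0,"ty":0.08,"tz":0.058,"spin":0},{"tx":0,"ty":0.104,"tz":0.075,"spin":0},{"tx":0,"ty":0.127,"tz":0.092,"spin":0},{"tx":0,"ty":0.148,"tz":0.107,"spin":0},{"tx":0,"ty":0.165,"tz":0.119,"spin":0},{"tx":0,"ty":0.177,"tz":0.128,"spin":0},{"tx":0,"ty":0.184,"tz":0.133,"spin":0},{"tx":0,"ty":0.186,"tz":0.1345,"spin":0},{"tx":0,"ty":0.186,"tz":0.1345,"spin":0},{"tx":0,"ty":0.186,"tz":0.1345,"spin":0}]}}

```text
time: 6.25
tcp_pos: [0.6528, -0.1617, 0.1458]
eef_rot: [0.434, 0.558, -0.435, 0.558]
force: [0.5, -0.4, -2.1]
finger_gap: 0.484
```

```bash
python3 - <<'E'
from h import *
go([.6533,-.1622,.066],.246); f=grab_frame("top"); g=grab_frame("side"); 
a=cv2.resize(f["pixels"][120:280,240:500],None,fx=2,fy=2); b=cv2.resize(g["pixels"][90:330,220:420],(267,320)); cv2.imwrite("pics/p4.png",np.hstack([a,b]))
E
```

```text
tx ty tz [0.0798 0.0005 0.0006] spin 0.0016 yawnow 0.248 x axis [-0.001  0.    -1.   ] t 6.25 tcp [ 0.6528 -0.1617  0.1458] gap 0.484
```

View pics/p4.png

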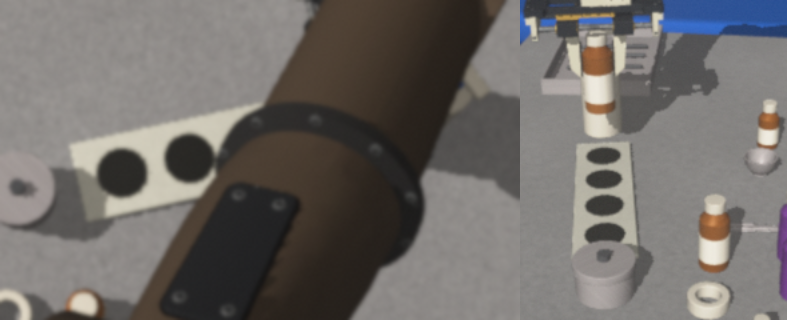

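Side view: b4 hangs upright over the strip's far end near the pump, well clear. Lowering slowly.

>>> {"method": "jog_arm", "body": {"steps": [{"tx":0.006,"ty":0.0002,"tz":0.0006,"spin":0},{"tx":0.015,"ty":0.0005,"tz":0.0006,"spin":0},{"tx":0.026,"ty":0.0005,"tz":0.0006,"spin":0},{"tx":0.037,"ty":0.0005,"tz":0.0006,"spin":0},{"tx":0.048,"ty":0.0005,"tz":0.0006,"spin":0},{"tx":0.057,"ty":0.0005,"tz":0.0006,"spin":0},{"tx":0.064,"ty":0.0005,"tz":0.0006,"spin":0},{"tx":0.069,"ty":0.0005,"tz":0.0006,"spin":0},{"tx":0.073,"ty":0.0005,"tz":0.0006,"spin":0},{"tx":0.075,"ty":0.0005,"tz":0.0006,"spin":0},{"tx":0.076,"ty":0.0005,"tz":0.0006,"spin":0},{"tx":0.077,"ty":0.0005,"tz":0.0006,"spin":0},{"tx":0.078,"ty":0.0005,"tz":0.0006,"spin":0},{"tx":0.0785,"ty":0.0005,"tz":0.0006,"spin":0},{"tx":0.079,"ty":0.0005,"tz":0.0006,"spin":0},{"tx":0.079,"ty":0.0005,"tz":0.0006,"spin":0}]}}

```text
time: 7.95
tcp_pos: [0.6535, -0.1622, 0.0671]
eef_rot: [0.434, 0.558, -0.434, 0.558]
force: [-0.8, -0.5, -1.2]
finger_gap: 0.485
```

>>> {"method": "jog_arm", "body": {"steps": [{"tx":0.0004,"ty":0,"tz":0,"spin":0},{"tx":0.0008,"ty":0,"tz":0,"spin":0},{"tx":0.0012,"ty":0,"tz":0,"spin":0},{"tx":0.0012,"ty":0,"tz":0,"spin":0},{"tx":0.0012,"ty":0,"tz":0,"spin":0}]}}

```text
time: 8.45
tcp_pos: [0.6535, -0.1621, 0.066]
eef_rot: [0.434, 0.558, -0.434, 0.558]
force: [-1.5, 0.6, 2.2]
finger_gap: 0.486
```

>>> {"method": "jog_arm", "body": {"steps": [{"tx":0,"ty":0,"tz":0,"spin":0},{"tx":0,"ty":0,"tz":0,"spin":0},{"tx":0,"ty":0,"tz":0,"spin":0},{"tx":0,"ty":0,"tz":0,"spin":0},{"tx":0,"ty":0,"tz":0,"spin":0},{"tx":0,"ty":0,"tz":0,"spin":0}], "gripper": -0.5}}

```text
time: 9.05
tcp_pos: [0.6535, -0.1622, 0.0661]
eef_rot: [0.434, 0.558, -0.434, 0.558]
force: [-0.5, -0.0, -0.2]
finger_gap: 0.753
```

>>> {"method": "jog_arm", "body": {"steps": [{"tx":-0.005,"ty":0,"tz":0,"spin":0},{"tx":-0.015,"ty":0,"tz":0,"spin":0},{"tx":-0.03,"ty":0,"tz":0,"spin":0},{"tx":-0.05,"ty":0,"tz":0,"spin":0},{"tx":-0.075,"ty":0,"tz":0,"spin":0},{"tx":-0.1,"ty":0,"tz":0,"spin":0},{"tx":-0.12,"ty":0,"tz":0,"spin":0},{"tx":-0.13,"ty":0,"tz":0,"spin":0},{"tx":-0.13,"ty":0,"tz":0,"spin":0}]}}

```text
time: 9.95
tcp_pos: [0.6544, -0.1626, 0.1983]
eef_rot: [0.435, 0.557, -0.434, 0.559]
force: [0.4, 0.4, -0.7]
finger_gap: 0.751
```

```bash
python3 - <<'E'
from h import *
go([.4537,.0786,.19],.246);go([.4537,.0786,.037],.246)
f=grab_frame("wrist"); im=f["pixels"].copy()
for P in([.6533,-.1622,.126],[.6533,-.1622,.01],[.4537,.0786,.096]):
    p=proj(f,P); print(p); cv2.circle(im,tuple(np.int32(p)),4,(0,0,255),1)
cv2.imwrite("pics/w1.png",im)
E
```

```text
tx ty tz [ 0.0077 -0.1355 -0.283 ] spin 0.0017 yawnow 0.248 x axis [ 0.003 -0.    -1.   ] t 9.95 tcp [ 0.6544 -0.1626  0.1983] gap 0.751
tx ty tz [ 0.1607 -0.136  -0.2832] spin 0.0017 yawnow 0.248 x axis [ 0.003 -0.    -1.   ] t 9.95 tcp [ 0.6544 -0.1626  0.1983] gap 0.751
[317.73137798 255.83002272]
[317.57696419 215.73860802]
[  51.30635701 -292.48903039]
```

View pics/w1.png

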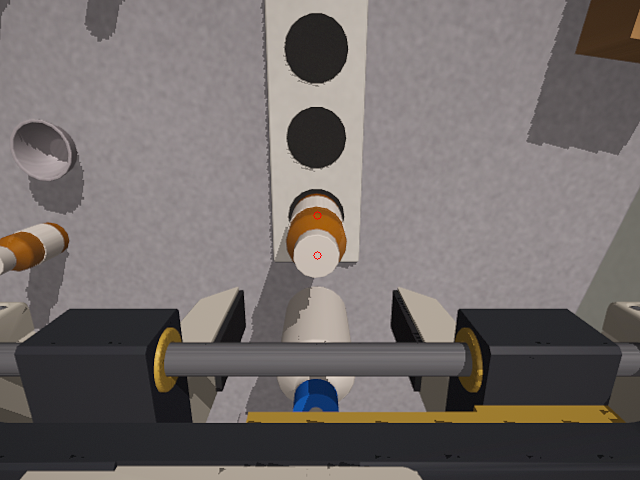

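b4 stands upright: its cap centre falls at the predicted pixel (318,256) and the dark rim of the mark shows evenly around it. Next is b3.

>>> {"method": "jog_arm", "body": {"steps": [{"tx":0,"ty":-0.008,"tz":-0.017,"spin":0},{"tx":0,"ty":-0.022,"tz":-0.046,"spin":0},{"tx":0,"ty":-0.04,"tz":-0.084,"spin":0},{"tx":0,"ty":-0.06,"tz":-0.125,"spin":0},{"tx":0.002,"ty":-0.08,"tz":-0.167,"spin":0},{"tx":0.004,"ty":-0.1,"tz":-0.209,"spin":0},{"tx":0.006,"ty":-0.118,"tz":-0.247,"spin":0},{"tx":0.007,"ty":-0.13,"tz":-0.272,"spin":0},{"tx":0.007,"ty":-0.1355,"tz":-0.283,"spin":0},{"tx":0.007,"ty":-0.1355,"tz":-0.283,"spin":0},{"tx":0.007,"ty":-0.1355,"tz":-0.283,"spin":0}], "gripper": -0.6}}

```text
time: 11.1
tcp_pos: [0.453, 0.0785, 0.1893]
eef_rot: [0.434, 0.558, -0.434, 0.558]
force: [-0.2, 0.3, 0.2]
finger_gap: 0.797
```

```bash
python3 - <<'E'
from h import *
go([.4537,.0786,.037],.246)
f=grab_frame("wrist"); p=proj(f,[.4537,.0786,.096]); x,y=np.int32(p); c=f["pixels"][y-60:y+60,x-60:x+60]
h=cv2.cvtColor(c,cv2.COLOR_BGR2HSV).astype(int); print("pred",p)
m=(h[...,1]<60)&(h[...,2]>190); q,s=blob(m,(60,60)); q=q+[x-60,y-60]; print("cap",q,s.tolist(),onplane(f,q,.094))
cv2.imwrite("pics/w2.png",cv2.resize(c,None,fx=3,fy=3))
E
```

```text
tx ty tz [0.1523 0.0006 0.    ] spin 0.0021 yawnow 0.248 x axis [ 0.001 -0.    -1.   ] t 11.1 tcp [0.453  0.0785 0.1893] gap 0.797
pred [320.389134   247.24973735]
cap [317.83894737 246.29684211] [41, 40, 35, 37, 950] [0.45192607 0.07822245 0.094     ]
```

The wrist view puts b3's cap within 2 mm of my estimate. Descending.

>>> {"method": "jog_arm", "body": {"steps": [{"tx":0.03,"ty":0,"tz":0,"spin":0},{"tx":0.06,"ty":0,"tz":0,"spin":0},{"tx":0.09,"ty":0,"tz":0,"spin":0},{"tx":0.115,"ty":0,"tz":0,"spin":0},{"tx":0.133,"ty":0,"tz":0,"spin":0},{"tx":0.145,"ty":0,"tz":0,"spin":0},{"tx":0.15,"ty":0,"tz":0,"spin":0},{"tx":0.152,"ty":0,"tz":0,"spin":0},{"tx":0.152,"ty":0,"tz":0,"spin":0}]}}

```text
time: 12.05
tcp_pos: [0.4541, 0.0779, 0.0377]
eef_rot: [0.435, 0.557, -0.434, 0.558]
force: [0.4, 0.2, 0.5]
finger_gap: 0.803
```

>>> {"method": "jog_arm", "body": {"steps": [{"tx":0,"ty":0,"tz":0,"spin":0},{"tx":0,"ty":0,"tz":0,"spin":0},{"tx":0,"ty":0,"tz":0,"spin":0},{"tx":0,"ty":0,"tz":0,"spin":0},{"tx":0,"ty":0,"tz":0,"spin":0},{"tx":0,"ty":0,"tz":0,"spin":0},{"tx":0,"ty":0,"tz":0,"spin":0},{"tx":0,"ty":0,"tz":0,"spin":0},{"tx":0,"ty":0,"tz":0,"spin":0}], "gripper": 1}}

```text
time: 12.95
tcp_pos: [0.454, 0.0779, 0.0378]
eef_rot: [0.435, 0.557, -0.434, 0.558]
force: [-1.4, 0.7, 3.7]
finger_gap: 0.404
```

>>> {"method": "jog_arm", "body": {"steps": [{"tx":-0.005,"ty":0,"tz":0,"spin":0},{"tx":-0.013,"ty":0,"tz":0,"spin":0},{"tx":-0.025,"ty":0,"tz":0,"spin":0},{"tx":-0.04,"ty":0,"tz":0,"spin":0},{"tx":-0.06,"ty":0,"tz":0,"spin":0},{"tx":-0.08,"ty":0,"tz":0,"spin":0},{"tx":-0.1,"ty":0,"tz":0,"spin":0},{"tx":-0.115,"ty":0,"tz":0,"spin":0},{"tx":-0.12,"ty":0,"tz":0,"spin":0},{"tx":-0.12,"ty":0,"tz":0,"spin":0},{"tx":-0.12,"ty":0,"tz":0,"spin":0}]}}

```text
time: 14.05
tcp_pos: [0.4535, 0.078, 0.1575]
eef_rot: [0.435, 0.557, -0.434, 0.558]
force: [-0.6, 0.8, -1.5]
finger_gap: 0.405
```

```bash
python3 - <<'E'
from h import *
go([.6358,-.0925,.157],.246)
E
```

```text
tx ty tz [0.0007 0.1352 0.2098] spin 0.0007 yawnow 0.247 x axis [ 0.001 -0.    -1.   ] t 14.05 tcp [0.4535 0.078  0.1575] gap 0.405
```

>>> {"method": "jog_arm", "body": {"steps": [{"tx":0,"ty":0.004,"tz":0.006,"spin":0},{"tx":0,"ty":0.012,"tz":0.018,"spin":0},{"tx":0,"ty":0.024,"tz":0.037,"spin":0},{"tx":0,"ty":0.039,"tz":0.06,"spin":0},{"tx":0,"ty":0.055,"tz":0.085,"spin":0},{"tx":0,"ty":0.071,"tz":0.11,"spin":0},{"tx":0,"ty":0.087,"tz":0.135,"spin":0},{"tx":0,"ty":0.103,"tz":0.16,"spin":0},{"tx":0,"ty":0.117,"tz":0.181,"spin":0},{"tx":0,"ty":0.127,"tz":0.197,"spin":0},{"tx":0,"ty":0.133,"tz":0.206,"spin":0},{"tx":0,"ty":0.135,"tz":0.21,"spin":0},{"tx":0,"ty":0.135,"tz":0.21,"spin":0},{"tx":0,"ty":0.135,"tz":0.21,"spin":0}]}}

```text
time: 15.45
tcp_pos: [0.6351, -0.0919, 0.1574]
eef_rot: [0.435, 0.558, -0.434, 0.558]
force: [-0.2, 0.3, -0.9]
finger_gap: 0.402
```

```bash
python3 - <<'E'
from h import *
go([.6358,-.0925,.0478],.246)
E
```

```text
tx ty tz [0.1096 0.0004 0.0008] spin 0.0014 yawnow 0.247 x axis [ 0.     0.001 -1.   ] t 15.45 tcp [ 0.6351 -0.0919  0.1574] gap 0.402
```

>>> {"method": "jog_arm", "body": {"steps": [{"tx":0.006,"ty":0.0004,"tz":0.0008,"spin":0},{"tx":0.016,"ty":0.0004,"tz":0.0008,"spin":0},{"tx":0.03,"ty":0.0004,"tz":0.0008,"spin":0},{"tx":0.044,"ty":0.0004,"tz":0.0008,"spin":0},{"tx":0.058,"ty":0.0004,"tz":0.0008,"spin":0},{"tx":0.072,"ty":0.0004,"tz":0.0008,"spin":0},{"tx":0.084,"ty":0.0004,"tz":0.0008,"spin":0},{"tx":0.093,"ty":0.0004,"tz":0.0008,"spin":0},{"tx":0.099,"ty":0.0004,"tz":0.0008,"spin":0},{"tx":0.103,"ty":0.0004,"tz":0.0008,"spin":0},{"tx":0.105,"ty":0.0004,"tz":0.0008,"spin":0},{"tx":0.106,"ty":0.0004,"tz":0.0008,"spin":0},{"tx":0.107,"ty":0.0004,"tz":0.0008,"spin":0},{"tx":0.1075,"ty":0.0004,"tz":0.0008,"spin":0},{"tx":0.108,"ty":0.0004,"tz":0.0008,"spin":0},{"tx":0.1085,"ty":0.0004,"tz":0.0008,"spin":0},{"tx":0.1085,"ty":0.0004,"tz":0.0008,"spin":0}]}}

```text
time: 17.15
tcp_pos: [0.6357, -0.0925, 0.0489]
eef_rot: [0.435, 0.558, -0.434, 0.558]
force: [-0.2, 0.3, -1.2]
finger_gap: 0.403
```

>>> {"method": "jog_arm", "body": {"steps": [{"tx":0.0004,"ty":0,"tz":0,"spin":0},{"tx":0.0008,"ty":0,"tz":0,"spin":0},{"tx":0.0012,"ty":0,"tz":0,"spin":0},{"tx":0.0012,"ty":0,"tz":0,"spin":0},{"tx":0.0012,"ty":0,"tz":0,"spin":0}]}}

```text
time: 17.65
tcp_pos: [0.6357, -0.0925, 0.0479]
eef_rot: [0.435, 0.558, -0.434, 0.558]
force: [-1.2, -0.8, 2.4]
finger_gap: 0.404
```

>>> {"method": "jog_arm", "body": {"steps": [{"tx":0,"ty":0,"tz":0,"spin":0},{"tx":0,"ty":0,"tz":0,"spin":0},{"tx":0,"ty":0,"tz":0,"spin":0},{"tx":0,"ty":0,"tz":0,"spin":0},{"tx":0,"ty":0,"tz":0,"spin":0},{"tx":0,"ty":0,"tz":0,"spin":0}], "gripper": -0.4}}

```text
time: 18.25
tcp_pos: [0.6358, -0.0925, 0.0479]
eef_rot: [0.435, 0.558, -0.434, 0.558]
force: [-0.3, -1.1, 0.4]
finger_gap: 0.697
```

>>> {"method": "jog_arm", "body": {"steps": [{"tx":-0.005,"ty":0,"tz":0,"spin":0},{"tx":-0.015,"ty":0,"tz":0,"spin":0},{"tx":-0.03,"ty":0,"tz":0,"spin":0},{"tx":-0.05,"ty":0,"tz":0,"spin":0},{"tx":-0.075,"ty":0,"tz":0,"spin":0},{"tx":-0.1,"ty":0,"tz":0,"spin":0},{"tx":-0.125,"ty":0,"tz":0,"spin":0},{"tx":-0.14,"ty":0,"tz":0,"spin":0},{"tx":-0.142,"ty":0,"tz":0,"spin":0},{"tx":-0.142,"ty":0,"tz":0,"spin":0}]}}

```text
time: 19.25
tcp_pos: [0.6356, -0.0925, 0.19]
eef_rot: [0.435, 0.558, -0.434, 0.558]
force: [-0.1, 0.0, -0.1]
finger_gap: 0.704
```

```bash
python3 - <<'E'
from h import *
go([.405,-.25,.17],.246)
f=grab_frame("wrist"); im=f["pixels"].copy()
for P in([.6533,-.1622,.126],[.6358,-.0925,.106],[.6358,-.0925,.01]):
    p=proj(f,P); print(p); cv2.circle(im,tuple(np.int32(p)),4,(0,0,255),1)
cv2.imwrite("pics/w3.png",im)
E
```

```text
tx ty tz [ 0.0197 -0.2622  0.0962] spin 0.0015 yawnow 0.247 x axis [ 0.001  0.001 -1.   ] t 19.25 tcp [ 0.6356 -0.0925  0.19  ] gap 0.704
[319.38810966 359.00561039]
[319.6211825  251.40326863]
[319.1931483  218.80341062]
```

View pics/w3.png

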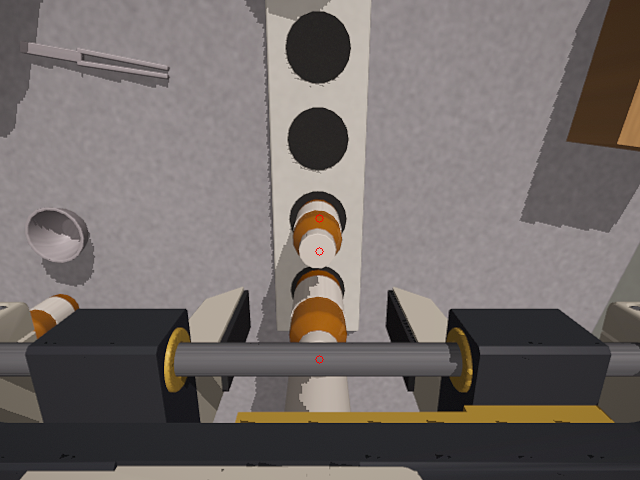

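b3 stands centred, with its cap at (318,250) against a prediction of (320,251). Next is b2.

>>> {"method": "jog_arm", "body": {"steps": [{"tx":0,"ty":-0.015,"tz":0.006,"spin":0},{"tx":0,"ty":-0.045,"tz":0.017,"spin":0},{"tx":0,"ty":-0.082,"tz":0.03,"spin":0},{"tx":0,"ty":-0.122,"tz":0.045,"spin":0},{"tx":0.005,"ty":-0.162,"tz":0.06,"spin":0},{"tx":0.01,"ty":-0.2,"tz":0.073,"spin":0},{"tx":0.015,"ty":-0.232,"tz":0.085,"spin":0},{"tx":0.02,"ty":-0.254,"tz":0.093,"spin":0},{"tx":0.02,"ty":-0.262,"tz":0.096,"spin":0},{"tx":0.02,"ty":-0.262,"tz":0.096,"spin":0},{"tx":0.02,"ty":-0.262,"tz":0.096,"spin":0}]}}

```text
time: 20.4
tcp_pos: [0.4057, -0.2489, 0.1689]
eef_rot: [0.434, 0.559, -0.434, 0.558]
force: [0.5, 0.3, 0.2]
finger_gap: 0.698
```

```bash
python3 - <<'E'
from h import *
go([.405,-.25,.019],.246)
f=grab_frame("wrist"); p=proj(f,[.405,-.25,.076]); x,y=np.int32(p); c=f["pixels"][y-60:y+60,x-60:x+60]
h=cv2.cvtColor(c,cv2.COLOR_BGR2HSV).astype(int); print("pred",p)
m=(h[...,1]<60)&(h[...,2]>190); q,s=blob(m,(60,60)); q=q+[x-60,y-60]; print("cap",q,s.tolist(),onplane(f,q,.074))
E
```

```text
tx ty tz [ 0.1499 -0.0009  0.0011] spin 0.0026 yawnow 0.249 x axis [-0.001  0.001 -1.   ] t 20.4 tcp [ 0.4057 -0.2489  0.1689] gap 0.698
pred [318.14042238 248.59442119]
cap [317.0504451 247.3189911] [44, 45, 30, 30, 674] [ 0.40416695 -0.24989363  0.074     ]
```

>>> {"method": "jog_arm", "body": {"steps": [{"tx":0.03,"ty":-0.001,"tz":0.001,"spin":0},{"tx":0.06,"ty":-0.001,"tz":0.001,"spin":0},{"tx":0.09,"ty":-0.001,"tz":0.001,"spin":0},{"tx":0.113,"ty":-0.001,"tz":0.001,"spin":0},{"tx":0.13,"ty":-0.001,"tz":0.001,"spin":0},{"tx":0.142,"ty":-0.001,"tz":0.001,"spin":0},{"tx":0.148,"ty":-0.001,"tz":0.001,"spin":0},{"tx":0.15,"ty":-0.001,"tz":0.001,"spin":0},{"tx":0.15,"ty":-0.001,"tz":0.001,"spin":0}]}}

```text
time: 21.35
tcp_pos: [0.4057, -0.2499, 0.0193]
eef_rot: [0.434, 0.558, -0.434, 0.558]
force: [0.7, -0.1, -0.1]
finger_gap: 0.697
```

>>> {"method": "jog_arm", "body": {"steps": [{"tx":0,"ty":0,"tz":0,"spin":0},{"tx":0,"ty":0,"tz":0,"spin":0},{"tx":0,"ty":0,"tz":0,"spin":0},{"tx":0,"ty":0,"tz":0,"spin":0},{"tx":0,"ty":0,"tz":0,"spin":0},{"tx":0,"ty":0,"tz":0,"spin":0},{"tx":0,"ty":0,"tz":0,"spin":0},{"tx":0,"ty":0,"tz":0,"spin":0},{"tx":0,"ty":0,"tz":0,"spin":0}], "gripper": 1}}

```text
time: 22.25
tcp_pos: [0.4058, -0.2499, 0.0194]
eef_rot: [0.434, 0.558, -0.434, 0.558]
force: [-1.0, 0.5, 5.6]
finger_gap: 0.353
```

>>> {"method": "jog_arm", "body": {"steps": [{"tx":-0.005,"ty":0,"tz":0,"spin":0},{"tx":-0.013,"ty":0,"tz":0,"spin":0},{"tx":-0.025,"ty":0,"tz":0,"spin":0},{"tx":-0.04,"ty":0,"tz":0,"spin":0},{"tx":-0.06,"ty":0,"tz":0,"spin":0},{"tx":-0.08,"ty":0,"tz":0,"spin":0},{"tx":-0.1,"ty":0,"tz":0,"spin":0},{"tx":-0.12,"ty":0,"tz":0,"spin":0},{"tx":-0.13,"ty":0,"tz":0,"spin":0},{"tx":-0.13,"ty":0,"tz":0,"spin":0},{"tx":-0.13,"ty":0,"tz":0,"spin":0}]}}

```text
time: 23.35
tcp_pos: [0.4056, -0.2497, 0.1492]
eef_rot: [0.434, 0.558, -0.433, 0.558]
force: [0.4, 1.1, -1.1]
finger_gap: 0.353
```

```bash
python3 - <<'E'
from h import *
go([.6183,-.0229,.15],.246)
E
```

```text
tx ty tz [-0.0004  0.2621 -0.1671] spin 0.0039 yawnow 0.25 x axis [ 0.001  0.001 -1.   ] t 23.35 tcp [ 0.4056 -0.2497  0.1492] gap 0.353
```

>>> {"method": "jog_arm", "body": {"steps": [{"tx":0,"ty":0.007,"tz":-0.004,"spin":0},{"tx":0,"ty":0.021,"tz":-0.013,"spin":0},{"tx":0,"ty":0.042,"tz":-0.027,"spin":0},{"tx":0,"ty":0.068,"tz":-0.043,"spin":0},{"tx":0,"ty":0.096,"tz":-0.061,"spin":0},{"tx":0,"ty":0.124,"tz":-0.079,"spin":0},{"tx":0,"ty":0.152,"tz":-0.097,"spin":0},{"tx":0,"ty":0.18,"tz":-0.115,"spin":0},{"tx":0,"ty":0.207,"tz":-0.132,"spin":0},{"tx":0,"ty":0.23,"tz":-0.147,"spin":0},{"tx":0,"ty":0.247,"tz":-0.158,"spin":0.002},{"tx":0,"ty":0.258,"tz":-0.164,"spin":0.003},{"tx":0,"ty":0.262,"tz":-0.167,"spin":0.004},{"tx":0,"ty":0.262,"tz":-0.167,"spin":0.004},{"tx":0,"ty":0.262,"tz":-0.167,"spin":0.004}]}}

```text
time: 24.85
tcp_pos: [0.6175, -0.0242, 0.1494]
eef_rot: [0.435, 0.557, -0.435, 0.557]
force: [-0.4, -1.5, -0.7]
finger_gap: 0.348
```

```bash
python3 - <<'E'
from h import *
go([.6183,-.0229,.0294],.246)
E
```

```text
tx ty tz [ 0.12    0.0011 -0.001 ] spin -0.0015 yawnow 0.244 x axis [-0.     0.001 -1.   ] t 24.85 tcp [ 0.6175 -0.0242  0.1494] gap 0.348
```

>>> {"method": "jog_arm", "body": {"steps": [{"tx":0.006,"ty":0.001,"tz":-0.001,"spin":0},{"tx":0.016,"ty":0.001,"tz":-0.001,"spin":0},{"tx":0.03,"ty":0.001,"tz":-0.001,"spin":0},{"tx":0.045,"ty":0.001,"tz":-0.001,"spin":0},{"tx":0.06,"ty":0.001,"tz":-0.001,"spin":0},{"tx":0.075,"ty":0.001,"tz":-0.001,"spin":0},{"tx":0.089,"ty":0.001,"tz":-0.001,"spin":0},{"tx":0.1,"ty":0.001,"tz":-0.001,"spin":0},{"tx":0.108,"ty":0.001,"tz":-0.001,"spin":0},{"tx":0.113,"ty":0.001,"tz":-0.001,"spin":0},{"tx":0.1155,"ty":0.001,"tz":-0.001,"spin":0},{"tx":0.1165,"ty":0.001,"tz":-0.001,"spin":0},{"tx":0.1175,"ty":0.001,"tz":-0.001,"spin":0},{"tx":0.118,"ty":0.001,"tz":-0.001,"spin":0},{"tx":0.1185,"ty":0.001,"tz":-0.001,"spin":0},{"tx":0.119,"ty":0.001,"tz":-0.001,"spin":0},{"tx":0.119,"ty":0.001,"tz":-0.001,"spin":0}]}}

```text
time: 26.55
tcp_pos: [0.6182, -0.023, 0.0305]
eef_rot: [0.435, 0.557, -0.435, 0.557]
force: [0.4, 0.4, 0.1]
finger_gap: 0.353
```

>>> {"method": "jog_arm", "body": {"steps": [{"tx":0.0004,"ty":0,"tz":0,"spin":0},{"tx":0.0008,"ty":0,"tz":0,"spin":0},{"tx":0.0012,"ty":0,"tz":0,"spin":0},{"tx":0.0012,"ty":0,"tz":0,"spin":0},{"tx":0.0012,"ty":0,"tz":0,"spin":0}]}}

```text
time: 27.05
tcp_pos: [0.6182, -0.023, 0.0295]
eef_rot: [0.436, 0.557, -0.435, 0.557]
force: [-1.9, -0.4, 5.8]
finger_gap: 0.353
```

Contact. Release, then lift.

>>> {"method": "jog_arm", "body": {"steps": [{"tx":0,"ty":0,"tz":0,"spin":0},{"tx":0,"ty":0,"tz":0,"spin":0},{"tx":0,"ty":0,"tz":0,"spin":0},{"tx":0,"ty":0,"tz":0,"spin":0},{"tx":0,"ty":0,"tz":0,"spin":0},{"tx":0,"ty":0,"tz":0,"spin":0}], "gripper": -0.3}}

```text
time: 27.65
tcp_pos: [0.6182, -0.023, 0.0295]
eef_rot: [0.435, 0.557, -0.435, 0.557]
force: [0.4, 0.7, -0.0]
finger_gap: 0.648
```

>>> {"method": "jog_arm", "body": {"steps": [{"tx":-0.005,"ty":0,"tz":0,"spin":0},{"tx":-0.015,"ty":0,"tz":0,"spin":0},{"tx":-0.03,"ty":0,"tz":0,"spin":0},{"tx":-0.05,"ty":0,"tz":0,"spin":0},{"tx":-0.075,"ty":0,"tz":0,"spin":0},{"tx":-0.1,"ty":0,"tz":0,"spin":0},{"tx":-0.125,"ty":0,"tz":0,"spin":0},{"tx":-0.145,"ty":0,"tz":0,"spin":0},{"tx":-0.15,"ty":0,"tz":0,"spin":0},{"tx":-0.15,"ty":0,"tz":0,"spin":0}]}}

```text
time: 28.65
tcp_pos: [0.6188, -0.0231, 0.1809]
eef_rot: [0.436, 0.557, -0.434, 0.558]
force: [-0.1, 1.1, -0.0]
finger_gap: 0.652
```

```bash
python3 - <<'E'
from h import *
go([.386,.2388,.16],.246)
f=grab_frame("wrist"); im=f["pixels"].copy()
for P in([.6358,-.0925,.106],[.6183,-.0229,.086],[.6183,-.0229,.01]):
    p=proj(f,P); print(p); cv2.circle(im,tuple(np.int32(p)),4,(0,0,255),1)
cv2.imwrite("pics/w4.png",im)
E
```

```text
tx ty tz [ 0.0206 -0.1625 -0.3105] spin -0.0015 yawnow 0.244 x axis [ 0.002  0.001 -1.   ] t 28.65 tcp [ 0.6188 -0.0231  0.1809] gap 0.652
[318.83965437 349.44484808]
[318.68179504 246.05120254]
[318.42198466 220.71248602]
```

View pics/w4.png

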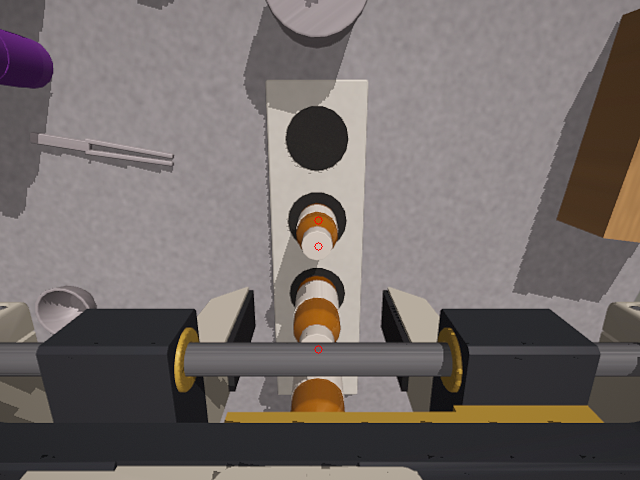

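b2 stands centred, with its cap at about (317,245) against a prediction of (319,246). Next is b1, with the jaws opened less because of the blue neighbour.

>>> {"method": "jog_arm", "body": {"steps": [{"tx":0,"ty":-0.01,"tz":-0.019,"spin":0},{"tx":0,"ty":-0.027,"tz":-0.052,"spin":0},{"tx":0,"ty":-0.047,"tz":-0.09,"spin":0},{"tx":0,"ty":-0.068,"tz":-0.13,"spin":0},{"tx":0.003,"ty":-0.089,"tz":-0.17,"spin":0},{"tx":0.006,"ty":-0.11,"tz":-0.21,"spin":0},{"tx":0.01,"ty":-0.131,"tz":-0.25,"spin":0},{"tx":0.015,"ty":-0.149,"tz":-0.285,"spin":0},{"tx":0.02,"ty":-0.159,"tz":-0.304,"spin":-0.001},{"tx":0.02,"ty":-0.1625,"tz":-0.3105,"spin":-0.001},{"tx":0.02,"ty":-0.1625,"tz":-0.3105,"spin":-0.001},{"tx":0.02,"ty":-0.1625,"tz":-0.3105,"spin":-0.001}], "gripper": -0.1}}

```text
time: 29.9
tcp_pos: [0.3861, 0.238, 0.1599]
eef_rot: [0.436, 0.557, -0.435, 0.557]
force: [0.5, -0.7, -0.1]
finger_gap: 0.553
```

```bash
python3 - <<'E'
from h import *
go([.386,.2388,.006],.246)
f=grab_frame("wrist"); im=f["pixels"].copy(); p=proj(f,[.386,.2388,.056]); x,y=np.int32(p); c=f["pixels"][y-60:y+60,x-60:x+60]
h=cv2.cvtColor(c,cv2.COLOR_BGR2HSV).astype(int); print("pred",p)
m=(h[...,1]<60)&(h[...,2]>190); q,s=blob(m,(60,60)); q=q+[x-60,y-60]; print("cap",q,s.tolist(),onplane(f,q,.054))
cv2.circle(im,(x,y),4,(0,0,255),1); cv2.imwrite("pics/w5.png",im)
E
```

```text
tx ty tz [ 0.1539 -0.     -0.0008] spin -0.0017 yawnow 0.244 x axis [ 0.001  0.    -1.   ] t 29.9 tcp [0.3861 0.238  0.1599] gap 0.553
pred [319.53238395 241.63303775]
cap [316.4673913 241.6576087] [47, 48, 21, 24, 368] [0.38395412 0.23763975 0.054     ]
```

View pics/w5.png

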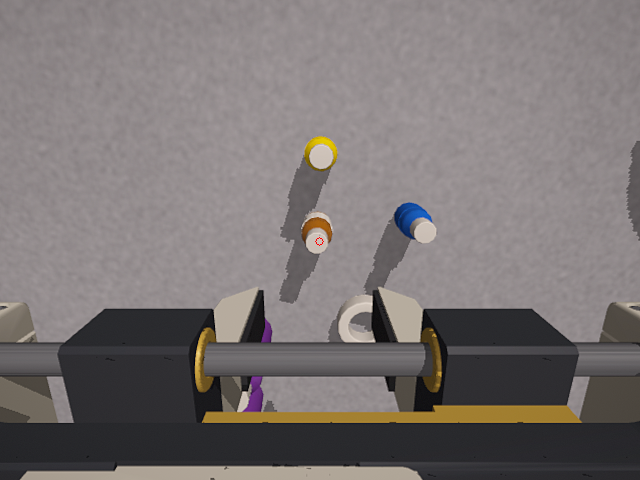

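b1 is the amber bottle under the marker (cap at 316,242). Yellow is at (321,155) and blue at (415,222), about 73 mm off, so the fingers clear. Descending.

>>> {"method": "jog_arm", "body": {"steps": [{"tx":0.03,"ty":-0.001,"tz":-0.001,"spin":0},{"tx":0.06,"ty":-0.001,"tz":-0.001,"spin":0},{"tx":0.09,"ty":-0.001,"tz":-0.001,"spin":0},{"tx":0.113,"ty":-0.001,"tz":-0.001,"spin":0},{"tx":0.13,"ty":-0.001,"tz":-0.001,"spin":0},{"tx":0.142,"ty":-0.001,"tz":-0.001,"spin":0},{"tx":0.149,"ty":-0.001,"tz":-0.001,"spin":0},{"tx":0.153,"ty":-0.001,"tz":-0.001,"spin":0},{"tx":0.153,"ty":-0.001,"tz":-0.001,"spin":0},{"tx":0.153,"ty":-0.001,"tz":-0.001,"spin":0}]}}

```text
time: 30.95
tcp_pos: [0.3857, 0.2388, 0.0074]
eef_rot: [0.436, 0.557, -0.435, 0.557]
force: [-0.3, 0.7, 0.5]
finger_gap: 0.549
```

>>> {"method": "jog_arm", "body": {"steps": [{"tx":0,"ty":0,"tz":0,"spin":0},{"tx":0,"ty":0,"tz":0,"spin":0},{"tx":0,"ty":0,"tz":0,"spin":0},{"tx":0,"ty":0,"tz":0,"spin":0},{"tx":0,"ty":0,"tz":0,"spin":0},{"tx":0,"ty":0,"tz":0,"spin":0},{"tx":0,"ty":0,"tz":0,"spin":0},{"tx":0,"ty":0,"tz":0,"spin":0},{"tx":0,"ty":0,"tz":0,"spin":0}], "gripper": 1}}

```text
time: 31.85
tcp_pos: [0.3857, 0.2389, 0.0076]
eef_rot: [0.436, 0.557, -0.435, 0.557]
force: [-0.8, 1.5, 5.5]
finger_gap: 0.261
```

>>> {"method": "jog_arm", "body": {"steps": [{"tx":-0.005,"ty":0,"tz":0,"spin":0},{"tx":-0.013,"ty":0,"tz":0,"spin":0},{"tx":-0.025,"ty":0,"tz":0,"spin":0},{"tx":-0.04,"ty":0,"tz":0,"spin":0},{"tx":-0.06,"ty":0,"tz":0,"spin":0},{"tx":-0.08,"ty":0,"tz":0,"spin":0},{"tx":-0.1,"ty":0,"tz":0,"spin":0},{"tx":-0.12,"ty":0,"tz":0,"spin":0},{"tx":-0.13,"ty":0,"tz":0,"spin":0},{"tx":-0.13,"ty":0,"tz":0,"spin":0},{"tx":-0.13,"ty":0,"tz":0,"spin":0}]}}

```text
time: 32.95
tcp_pos: [0.3852, 0.2388, 0.1374]
eef_rot: [0.436, 0.557, -0.435, 0.557]
force: [-0.0, -0.0, -0.1]
finger_gap: 0.262
```

```bash
python3 - <<'E'
from h import *
go([.6008,.047,.135],.246)
E
```

```text
tx ty tz [0.0024 0.163  0.2381] spin -0.0023 yawnow 0.244 x axis [ 0.002  0.002 -1.   ] t 32.95 tcp [0.3852 0.2388 0.1374] gap 0.262
```

>>> {"method": "jog_arm", "body": {"steps": [{"tx":0,"ty":0.004,"tz":0.006,"spin":0},{"tx":0,"ty":0.012,"tz":0.018,"spin":0},{"tx":0,"ty":0.025,"tz":0.037,"spin":0},{"tx":0,"ty":0.041,"tz":0.06,"spin":0},{"tx":0,"ty":0.058,"tz":0.085,"spin":0},{"tx":0,"ty":0.076,"tz":0.111,"spin":0},{"tx":0,"ty":0.094,"tz":0.137,"spin":0},{"tx":0,"ty":0.112,"tz":0.163,"spin":0},{"tx":0,"ty":0.129,"tz":0.188,"spin":0},{"tx":0,"ty":0.144,"tz":0.21,"spin":0},{"tx":0,"ty":0.155,"tz":0.226,"spin":0},{"tx":0,"ty":0.161,"tz":0.235,"spin":-0.002},{"tx":0,"ty":0.163,"tz":0.238,"spin":-0.002},{"tx":0,"ty":0.163,"tz":0.238,"spin":-0.002},{"tx":0,"ty":0.163,"tz":0.238,"spin":-0.002}]}}

```text
time: 34.45
tcp_pos: [0.6, 0.0481, 0.1371]
eef_rot: [0.435, 0.558, -0.434, 0.557]
force: [-0.9, 0.2, -0.8]
finger_gap: 0.263
```

```bash
python3 - <<'E'
from h import *
go([.6008,.047,.0176],.246)
E
```

```text
tx ty tz [0.1195 0.0004 0.0015] spin 0.0008 yawnow 0.247 x axis [ 0.001  0.002 -1.   ] t 34.45 tcp [0.6    0.0481 0.1371] gap 0.263
```

>>> {"method": "jog_arm", "body": {"steps": [{"tx":0.006,"ty":0.0005,"tz":0.0012,"spin":0},{"tx":0.016,"ty":0.0005,"tz":0.0012,"spin":0},{"tx":0.03,"ty":0.0005,"tz":0.0012,"spin":0},{"tx":0.045,"ty":0.0005,"tz":0.0012,"spin":0},{"tx":0.06,"ty":0.0005,"tz":0.0012,"spin":0},{"tx":0.075,"ty":0.0005,"tz":0.0012,"spin":0},{"tx":0.089,"ty":0.0005,"tz":0.0012,"spin":0},{"tx":0.1,"ty":0.0005,"tz":0.0012,"spin":0},{"tx":0.108,"ty":0.0005,"tz":0.0012,"spin":0},{"tx":0.113,"ty":0.0005,"tz":0.0012,"spin":0},{"tx":0.1155,"ty":0.0005,"tz":0.0012,"spin":0},{"tx":0.1165,"ty":0.0005,"tz":0.0012,"spin":0},{"tx":0.1175,"ty":0.0005,"tz":0.0012,"spin":0},{"tx":0.118,"ty":0.0005,"tz":0.0012,"spin":0},{"tx":0.1185,"ty":0.0005,"tz":0.0012,"spin":0},{"tx":0.1185,"ty":0.0005,"tz":0.0012,"spin":0}]}}

```text
time: 36.05
tcp_pos: [0.601, 0.0473, 0.0187]
eef_rot: [0.435, 0.558, -0.434, 0.557]
force: [0.1, -0.5, -0.2]
finger_gap: 0.259
```

>>> {"method": "jog_arm", "body": {"steps": [{"tx":0.0004,"ty":0,"tz":0,"spin":0},{"tx":0.0008,"ty":0,"tz":0,"spin":0},{"tx":0.0012,"ty":0,"tz":0,"spin":0},{"tx":0.0012,"ty":0,"tz":0,"spin":0},{"tx":0.0012,"ty":0,"tz":0,"spin":0}]}}

```text
time: 36.55
tcp_pos: [0.601, 0.0474, 0.0177]
eef_rot: [0.436, 0.558, -0.434, 0.557]
force: [-0.4, 0.4, 3.4]
finger_gap: 0.261
```

>>> {"method": "jog_arm", "body": {"steps": [{"tx":0,"ty":0,"tz":0,"spin":0},{"tx":0,"ty":0,"tz":0,"spin":0},{"tx":0,"ty":0,"tz":0,"spin":0},{"tx":0,"ty":0,"tz":0,"spin":0},{"tx":0,"ty":0,"tz":0,"spin":0},{"tx":0,"ty":0,"tz":0,"spin":0}], "gripper": -0.1}}

```text
time: 37.15
tcp_pos: [0.601, 0.0473, 0.0176]
eef_rot: [0.436, 0.558, -0.434, 0.557]
force: [-0.8, 0.3, 0.0]
finger_gap: 0.552
```

>>> {"method": "jog_arm", "body": {"steps": [{"tx":-0.005,"ty":0,"tz":0,"spin":0},{"tx":-0.015,"ty":0,"tz":0,"spin":0},{"tx":-0.03,"ty":0,"tz":0,"spin":0},{"tx":-0.05,"ty":0,"tz":0,"spin":0},{"tx":-0.075,"ty":0,"tz":0,"spin":0},{"tx":-0.105,"ty":0,"tz":0,"spin":0},{"tx":-0.14,"ty":0,"tz":0,"spin":0},{"tx":-0.17,"ty":0,"tz":0,"spin":0},{"tx":-0.2,"ty":-0.01,"tz":-0.02,"spin":0},{"tx":-0.22,"ty":-0.03,"tz":-0.06,"spin":0},{"tx":-0.22,"ty":-0.05,"tz":-0.1,"spin":0},{"tx":-0.22,"ty":-0.07,"tz":-0.14,"spin":0},{"tx":-0.22,"ty":-0.09,"tz":-0.18,"spin":0},{"tx":-0.22,"ty":-0.11,"tz":-0.22,"spin":0},{"tx":-0.22,"ty":-0.13,"tz":-0.26,"spin":0},{"tx":-0.22,"ty":-0.15,"tz":-0.3,"spin":0},{"tx":-0.22,"ty":-0.15,"tz":-0.33,"spin":0},{"tx":-0.22,"ty":-0.15,"tz":-0.34,"spin":0},{"tx":-0.22,"ty":-0.15,"tz":-0.34,"spin":0},{"tx":-0.22,"ty":-0.15,"tz":-0.34,"spin":0}]}}

```text
time: 39.15
tcp_pos: [0.3731, 0.3385, 0.2386]
eef_rot: [0.436, 0.557, -0.434, 0.557]
force: [0.5, -0.9, -0.1]
finger_gap: 0.549
```

```bash
python3 - <<'E'
from h import *
T,S=grab_frame("top"),grab_frame("side")
M=[(.6008,.047),(.6183,-.0229),(.6358,-.0925),(.6533,-.1622)]; H=[.066,.086,.106,.126]
h={k:cv2.cvtColor(f["pixels"],cv2.COLOR_BGR2HSV).astype(int) for k,f in(("T",T),("S",S))}
for m,z in zip(M,H):
    for k,f,dz in(("T",T,.002),("S",S,.006)):
        p=proj(f,[*m,z-dz]); a=h[k]; q,s=blob((a[...,1]<75)&(a[...,2]>150),p); w=onplane(f,q,z-dz)
        print(k,z,"pred",np.round(p,1),"cap",np.round(q,1),s.tolist(),"off mm",np.round((w[:2]-m)*1e3,1))
a=cv2.resize(T["pixels"][120:340,150:500],None,fx=1.6,fy=1.6); b=cv2.resize(S["pixels"][80:420,220:460],(248,352)); cv2.imwrite("pics/end.png",np.hstack([a[:352],b])[:, :800]); go([.6,0,.2],.246)
E
```

```text
T 0.066 pred [300.2 200.6] cap [300.2 200.2] [297, 197, 8, 7, 43] off mm [0.9 0.1]
S 0.066 pred [281.  241.2] cap [272.  222.7] [235, 131, 66, 191, 3840] off mm [ 31.  -58.8]
T 0.086 pred [335.8 190.7] cap [337.1 185.3] [275, 166, 124, 41, 1490] off mm [11.1 -2.2]
S 0.086 pred [280.2 210.6] cap [272.  222.7] [235, 131, 66, 191, 3840] off mm [ 3.7 44.2]
T 0.106 pred [372.2 180.6] cap [337.1 185.3] [275, 166, 124, 41, 1490] off mm [-11.2  68.2]
S 0.106 pred [279.4 182.8] cap [272.  222.7] [235, 131, 66, 191, 3840] off mm [-23.6 146.9]
T 0.126 pred [409.7 170.1] cap [410.1 169.2] [402, 162, 17, 16, 204] off mm [ 1.8 -0.7]
S 0.126 pred [278.6 157.5] cap [308.7 143.9] [304, 141, 11, 7, 29] off mm [-45.2 -75.7]
tx ty tz [0.038  0.1383 0.383 ] spin -0.0021 yawnow 0.244 x axis [ 0.001  0.002 -1.   ] t 39.25 tcp [0.3733 0.3382 0.2385] gap 0.548
```

View pics/end.png

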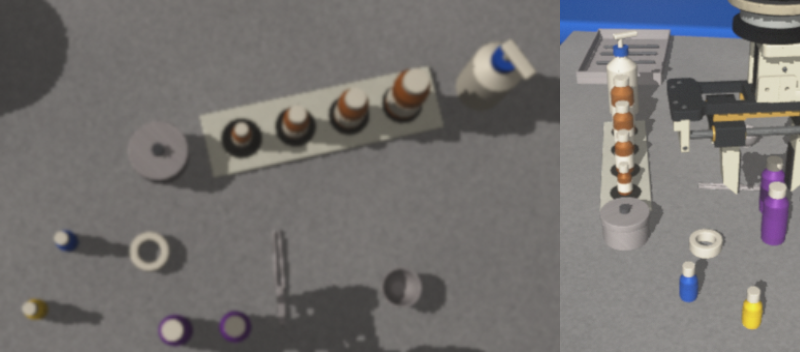

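All four stand upright in the right order, with the pump and tin in place and the arm clear. Handing in.

```bash
python3 -c "
from bench import ticket; print(ticket.close_job())"
```

```text
the job is handed in; nothing more can be done
None
```

All four amber bottles stand upright on the marks in height order, bottle_4 next to the pump down to bottle_1 next to the tin. The job is handed in; it finished at about 39 s of the 128 s allowed. Each bottle was lowered until the wrist force showed contact and released only then. The highest reading at a set-down was about 6 N.

**Passed:**
- The final top and side pictures show all four upright in order and the gripper touching nothing.
- The pump, tin and look-alikes look unmoved by eye; I did not re-measure their positions.
- In the final top view, the caps of bottles 1 and 4 lie about 1 mm and 2 mm from their mark centres.
- Wrist pictures after release put the caps of bottles 2 and 3 within about 2 pixels of where they should be.

**Did not work:**
- The automatic final cap check gave nothing usable for bottles 2 and 3 in the top view, or for any bottle in the side view, because the white caps ran together with the white strip or other white areas. I relied on the wrist pictures and my own look instead.
- Bottle_3's cap merged with another blob in the first side view, so its starting position came from the top view. The wrist camera then agreed within 2 mm.

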